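# Slide the drilled plate out over the ledge end

### The job

Push the thin aluminium plate back until its long side lies flush against the fence of the plywood ledge, and push it along the ledge until the end with the hole sticks out about 40 mm past the ledge's left end, so that a screw can be put through the hole from below. Only push it, with the fingers: it stays lying flat on the ledge and is never picked up, tipped or dropped, and the other things on the bench are left alone.

Things in the scene. Friction and masses are not known exactly. Their poses are not given: they have to be found in the camera images.
- ledge: Fixed, immovable plywood ledge on the bench: 140 mm (its x) by 380 mm (its y), flat top 60 mm above the bench. Origin at the centre of its underside, z up. Its +y points roughly to the robot's left, +x roughly away from the robot. A dark wooden fence, 20 mm wide and standing 14 mm above the ledge top, runs along the whole far (+x) side; the fence's inner face is at x = +50 mm. Both ends and the near side are open.
- ledge_end (a point): Middle of the top edge of the ledge's left (+y) end: at (0, +190, +60) mm from the ledge's origin, with the ledge's axes.
- plate: Loose aluminium plate lying on the ledge, 80 mm (its x) by 160 mm (its y) by 6 mm thick, about 0.2 kg (varies), with one 16 mm through hole near its left end. Origin at the centre of its underside; +y along its length towards the holed (left) end, roughly along the ledge's +y, z up. It starts a few degrees askew, a little off the fence and wholly on the ledge. Flush against the fence its origin is at x = +10 mm in the ledge's frame.
- plate_lead (a point): Middle of the plate's holed left end face, half-way up: 80 mm along +y from the plate's origin, 3 mm above its underside.
- plate_hole (a point): Centre of the plate's 16 mm hole, on its top face: 62 mm along +y from the plate's origin (18 mm from the end).
- bench_dog: Bystander: loose upright brass peg, 25 mm wide at its head, 50 mm high. Origin at the centre of its underside.
- star_knob: Bystander: loose black star knob, 44 mm wide, 26 mm high with a 14 mm steel stud on top. Origin at the centre of its underside.
- glue: Bystander: loose white glue bottle, 54 mm diameter, 130 mm high. Origin at the centre of its underside.
- offcut: Bystander: loose wooden offcut, 45 x 90 x 30 mm high. Origin at the centre of its underside.

How it is judged:
At the end, for the whole second after the job is handed in: The plate lies flat and still on the ledge (tilt under 0.04 rad), its long side against the fence (gap at its middle under 4 mm, askew by less than 0.05 rad), and its holed end sticks out 27 to 55 mm past the ledge's left end, so that the hole is clear of the ledge (y of plate_lead in the frame of ledge between 0.217 and 0.245 m and x of plate in the frame of ledge above 0.006 m and angle between the y axis of plate and the y axis of ledge, either way round below 0.05 rad and z of plate in the frame of ledge between 0.057 and 0.063 m and angle between plate's own z axis and vertical below 0.04 rad and linear speed of plate below 0.01 m/s); the robot touches nothing.
It fails at once if the plate is lifted more than 10 mm off the ledge (z of plate in the frame of ledge above 0.07 m).
It fails at once if the plate is tipped or falls off the ledge (angle between plate's own z axis and vertical above 0.2 rad or z of plate in the frame of ledge below 0.045 m).
It fails at once if a bystander is moved more than 15 mm or knocked over (distance of any of bench_dog, star_knob, glue, offcut from where it was at the start of the episode above 0.015 m or angle between any of bench_dog, star_knob, glue, offcut's own z axis and vertical above 0.3 rad).
It also fails if it takes over 58 s, if anything falls off the work surface, if the arm or the gripper's body presses on something with over 40 N, if the wrist force passes 120 N, or if a joint passes its speed limit or range.

### The arm

A 6-joint arm with a two-finger parallel gripper is mounted at the origin on the work surface. World frame = base frame: x ahead of the robot, y to its left, z up, the work surface at z = 0. Lengths are in m, angles in rad, forces in N, time in s.
With the tool pointing down it reaches from about 0.225 to 0.725 m from the base axis. Payload 3.1 kg.
Tool frame: the origin (TCP) lies on the mounting face of the last link; the fingertips stand 173 mm ahead of it and the grasp point (between the pads) lies 155 mm ahead of it; z points along the fingers, y is the direction in which the jaws open and shut (so a half turn about z gives the same grasp; the last joint's range is limited). The gripper opens to 85 mm and grips with 20 to 120 N. Pads are 22 mm wide; open, the fingers measure 114 mm over their backs; the gripper's body (76 mm by 85 mm) begins 54 mm behind the grasp point. The pads swing forward as they close: fully open they stand 13 mm farther back than shut.
Start: joints at [-1.291, 0.048, 0.099, 1.622, 0, 1.443], TCP at [0.208, -0.482, 0.405] pointing down, gripper open.
Joint ranges: [-2.91, 2.91], [-0.99, 1.94], [-1.21, 1.42], [-2.12, 2.29], [-1.49, 1.47], [-3.14, 3.14]. Speed limits (rad/s): [2.79, 2.79, 3.14, 3.14, 3.14, 3.14].

### API

Orientations are given as a 3x3 rotation matrix whose columns are the frame's x, y, z axes.
In Python, from rig import bot gives the robot as it stands.
- The arm moves only by the tool send_rows, never from a script. Its arguments are lists of equal length, an entry for each row: "offset": the shift along the tool's x, y, z scaled (see below), a list of three; "delta_rot": the turn, a rotation vector about the tool's x, y, z scaled (see below), a list of three. In form: {"offset": [[tx, ty, tz], ...], "delta_rot": [[rx, ry, rz], ...]}. A call has 1 to 5 rows; each row shifts and turns the commanded pose from where the row before left it, along the tool's axes as they then stand; what a row does not reach is not made up. The controller multiplies each number of a shift by 0.02 m and each number of a turn by 0.15 rad. A row lasts 1/10 s, in which the tool goes at most 50 mm and 8.59 degrees, less where a joint would pass 70% of its speed; a pose out of reach is approached as far as the arm can. A call with a number of a shift or a turn outside -1 to 1 is refused whole. A call with a gripper value outside its range is refused whole. "gripper" is the closure, from -1 (fully open) to 1 (shut), so that 0 is half open, set as the call begins (left out, the last holds). The fingers move at their own pace and stop on an object; "newtons" is the grip in N (left out, the last holds). Time passes only in rows, so rows that do not move let the fingers close. It gives the time, the measured TCP pose, the force and the opening at its end, in the units of the state.
- bot.observe(): the state, without advancing time (a new reading comes with each control period).
- bot.capture(name): name is "scene" or "top" or "wrist"; returns the picture (384x512x3 uint8, blue, green, red); there is no depth.
- bot.calibration(name): a dict with "vfov" (degrees; the focal length in pixels is half the picture's height over the tangent of half this angle, whatever the lens; pixels are square), "cx", "cy" (the principal point, pixels), "dist_coeffs" ([k1, k2, p1, p2, k3] as OpenCV has them; the pictures are not rectified), "extrinsics" (4x4, takes a point from world to camera coordinates); the wrist camera has in their place "tool_from_camera" (4x4, takes a point from camera to tool coordinates, whose origin is the TCP and whose axes are the flange's). Camera axes: x right, y down, z forward; pixel columns grow to the right and rows downward; lengths in m; the calibration is good to about 2 mm. A picture is of the moment at which its call begins: read the wrist's pose just before it. calibration takes no time and is no camera call.
- bot.sign_off(): hands the job in, once; it reports no verdict.
Trained networks look in the newest picture that a camera, given by its name, has taken for a name from the list of things; names that differ only in an ending like _2 or _b are one class to them, and where a whole thing is asked for, a point or a joint stands for the part that bears it (a point fixed in the world has none). Each returns a list of dicts, best first, with "conf" (0 to 1); they miss things now and then, are a little off and sometimes report something else, mostly with a low value. They report only what shows in the picture. A call takes as long as a camera call.
- bot.look_for(name, camera): "extent" ([left, top, width, height] in pixels, round what is visible of it).
The state is a dict: "clock": time; "joint_pos": joint angles; "qd": joint speeds; "joint_torque": joint torques, N m; "ee_pos": TCP position; "tool_rot": TCP orientation; "contact_force": force on the tool from outside, world axes, zero at the start; "torque": the same for the moment, N m; "gripper_width": finger opening in m.
Only numpy, scipy, OpenCV 4.12 (cv2) and the standard library are available. Lean on these libraries where they do the work, as an engineer would, in place of code of your own. Each camera call takes 0.05 s, during which the arm holds its last target. There are 200 camera calls.

## Working session

There is one attempt and no reset: what is moved stays moved. The work goes in short steps, Python scripts to look and compute and a tool call to move; the robot and the scene stay as the last step left them, time stands still between calls to the robot, and variables do not carry over. Pictures are saved under pics/ and viewed, about 8 in all and at most 12, crops included, and the job is handed in when it is done.

Besides the shell and the picture viewer there is one more tool, called after "Request:" as a command line: name --argument value ..., lists and objects as JSON in quotes. send_rows: Moves the arm, as the interface text tells. Its arguments: {"type":"object","properties":{"offset":{"type":"array","items":{"type":"array","items":{"type":"number"}}},"delta_rot":{"type":"array","items":{"type":"array","items":{"type":"number"}}},"gripper":{"type":"number"},"newtons":{"type":"number"}},"required":["offset","delta_rot"]}

```bash
ls; mkdir -p pics; python3 - <<'E'
from rig import bot
import cv2
s=bot.observe(); print(s)
for n in("scene","top"):
    im=bot.capture(n); cv2.imwrite(f"pics/{n}0.png",im)
    print(n,bot.calibration(n))
    for k in("ledge","plate","plate_hole","bench_dog","star_knob","glue","offcut"):
        print(k,[(d["extent"],round(d["conf"],2)) for d in bot.look_for(k,n)[:2]])
print(bot.calibration("wrist"))
E
```

```text
pics
{'clock': 0.0, 'joint_pos': array([-1.29080297e+00,  4.87645125e-02,  9.75890165e-02,  1.62197422e+00,
       -1.06072811e-06,  1.44301610e+00]), 'qd': array([ 0.00108056,  0.00103357,  0.00147261, -0.00097607, -0.00031149,
       -0.00103468]), 'joint_torque': array([ 1.37550564e-04, -3.38782525e+01,  3.20014465e+01,  2.03927601e-02,
       -1.53405867e-04, -1.40505112e-06]), 'ee_pos': array([ 0.20814027, -0.48176309,  0.40350508]), 'tool_rot': array([[ 9.18006119e-01,  3.96565684e-01, -6.51376787e-04],
       [ 3.96566107e-01, -9.18003382e-01,  2.26144867e-03],
       [ 2.98846847e-04, -2.33433767e-03, -9.99997231e-01]]), 'contact_force': array([ 0.33714365, -0.00701699, -0.28497526]), 'torque': array([ 0.04984751,  0.04546529, -0.03395379]), 'gripper_width': 0.08512842101588501}
scene {'vfov': 55.318207496403915, 'cx': 253.44168769046215, 'cy': 195.3617495328712, 'dist_coeffs': array([-0.10724355,  0.        ,  0.        ,  0.        ,  0.        ]), 'extrinsics': array([[-0.81998274,  0.57209662,  0.01826911,  0.43070318],
       [ 0.4152597 ,  0.61654965, -0.66889903, -0.16
[... 1195 characters left out ...]
1.4, 68.2, 37.6], 0.59)]
bench_dog []
star_knob [([100.6, 155.0, 13.8, 16.4], 0.63)]
glue [([397.7, 204.8, 33.7, 21.9], 0.63)]
offcut [([376.2, 158.1, 39.3, 23.0], 0.87)]
{'vfov': 65.53477854262648, 'cx': 256.9545657121256, 'cy': 187.55584379603053, 'dist_coeffs': array([-0.06816414,  0.        ,  0.        ,  0.        ,  0.        ]), 'tool_from_camera': array([[ 7.40870084e-04, -9.55384909e-01, -2.95362703e-01,
         7.56718075e-02],
       [ 9.99999058e-01,  3.66510460e-04,  1.32281707e-03,
         7.71603566e-04],
       [-1.15554594e-03, -2.95363404e-01,  9.55384281e-01,
         3.07911211e-02],
       [ 0.00000000e+00,  0.00000000e+00,  0.00000000e+00,
         1.00000000e+00]])}
```

View pics/top0.png

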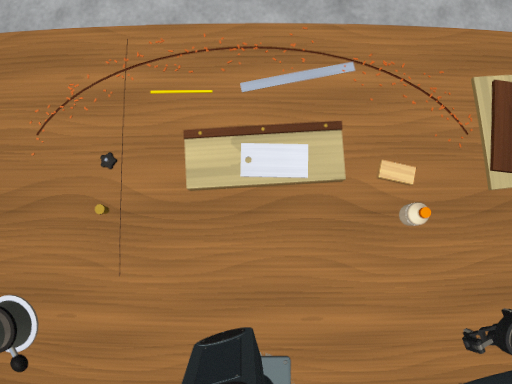

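View pics/scene0.png

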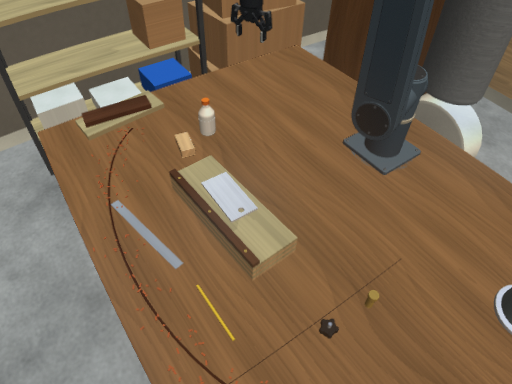

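The top view shows the ledge with far corners at (184,131) and (341,122) and near corners at (346,178) and (187,189). The white plate runs from (241,142) to (308,178), with its hole at (249,160). The bystanders are all well clear of it.

```bash
cat > h.py <<'E'
from rig import bot
import cv2, numpy as np
def cam(n,s=None):
    c=bot.calibration(n); f=192/np.tan(np.radians(c["vfov"]/2))
    K=np.array([[f,0,c["cx"]],[0,f,c["cy"]],[0,0,1]])
    if "extrinsics" in c: E=c["extrinsics"]
    else:
        T=np.eye(4);T[:3,:3]=s["tool_rot"];T[:3,3]=s["ee_pos"]; E=np.linalg.inv(T@c["tool_from_camera"])
    return K,c["dist_coeffs"],E
def toworld(C,px,z):
    K,d,E=C; u=cv2.undistortPoints(np.array(px,float).reshape(-1,1,2),K,d)[:,0]
    R=E[:3,:3];o=-R.T@E[:3,3]; r=np.c_[u,np.ones(len(u))]@R
    return o+r*((z-o[2])/r[:,2])[:,None]
def proj(C,P):
    K,d,E=C; return cv2.projectPoints(np.array(P,float),cv2.Rodrigues(E[:3,:3])[0],E[:3,3],K,d)[0][:,0]
def quad(mask):
    cs=cv2.findContours(mask.astype(np.uint8),0,1)[0]; c=max(cs,key=cv2.contourArea)
    return c
E
python3 - <<'E'
from h import *
im=cv2.imread("pics/top0.png"); C=cam("top")
h=cv2.cvtColor(im,cv2.COLOR_BGR2HSV)
roi=np.zeros(im.shape[:2],bool); roi[110:200,170:360]=1
m=roi&(h[...,1]<50)&(h[...,2]>190)
w=toworld(C,quad(m),.066); r=cv2.minAreaRect(w[:,:2].astype(np.float32)*1000)
print("plate",r,cv2.boxPoints(r).round(1).tolist())
d=roi&(h[...,2]<110); c=quad(d); w=toworld(C,c,.074); r=cv2.minAreaRect(w[:,:2].astype(np.float32)*1000)
print("fence",r,cv2.boxPoints(r).round(1).tolist())
for p in ("187,189","346,178"): print(toworld(C,[list(map(float,p.split(',')))],.06))
print(im[160,230],im[185,190],im[195,240],im[128,220])
E
```

```text
plate ((572.6476440429688, -56.63323974609375), (159.1129608154297, 81.64273071289062), 89.23548889160156) [[530.7999877929688, -135.60000610351562], [612.4000244140625, -136.6999969482422], [614.5, 22.399999618530273], [532.9000244140625, 23.5]]
fence ((644.9222412109375, -30.968307495117188), (21.81584358215332, 376.4676818847656), 3.4002811908721924) [[622.9000244140625, 156.3000030517578], [645.2000122070312, -219.5], [667.0, -218.1999969482422], [644.5999755859375, 157.60000610351562]]
[[0.50385656 0.14933541 0.06      ]]
[[ 0.5297779  -0.22984604  0.06      ]]
[130 181 198] [125 178 196] [ 56  98 142] [ 40  64 103]
```

Request:
send_rows --offset '[[0,0,0],[0,0,0],[0,0,0],[0,0,0],[0,0,0]]' --delta_rot '[[0,0,-0.9],[0,0,-0.9],[0,0,-0.9],[0,0,-0.9],[0,0,-0.9]]' --gripper 1 --newtons 40

```text
clock: 1.3
ee_pos: [0.2082, -0.482, 0.4047]
tool_rot: [[0.464, 0.886, -0.0], [0.886, -0.464, -0.0], [-0.0, 0.0, -1.0]]
contact_force: [-0.7, -0.4, -0.2]
gripper_width: 0.0124
```

Request:
send_rows --offset '[[0,0,0],[0,0,0],[0,0,0],[0,0,0],[0,0,0]]' --delta_rot '[[0,0,-0.9],[0,0,-0.9],[0,0,-0.9],[0,0,-0.95],[0,0,0]]'

```text
clock: 1.8
ee_pos: [0.2082, -0.482, 0.4047]
tool_rot: [[-0.059, 0.998, 0.0], [0.998, 0.059, -0.0], [-0.0, 0.0, -1.0]]
contact_force: [0.0, -0.3, 0.4]
gripper_width: -0.0001
```

Request:
send_rows --offset '[[1,0.77,0],[1,0.77,0],[1,0.77,0],[1,0.77,0],[1,0.77,0]]' --delta_rot '[[0,0,0],[0,0,0],[0,0,0],[0,0,0],[0,0,0]]'

```text
clock: 2.3
ee_pos: [0.2795, -0.3767, 0.4048]
tool_rot: [[-0.056, 0.998, 0.0], [0.998, 0.056, -0.0], [-0.0, 0.0, -1.0]]
contact_force: [0.2, -0.4, -0.1]
gripper_width: -0.0004
```

Request:
send_rows --offset '[[1,0.77,0],[1,0.77,0],[1,0.77,0],[1,0.77,0],[1,0.77,0]]' --delta_rot '[[0,0,0],[0,0,0],[0,0,0],[0,0,0],[0,0,0]]'

```text
clock: 2.8
ee_pos: [0.3505, -0.2722, 0.4048]
tool_rot: [[-0.056, 0.998, 0.0], [0.998, 0.056, -0.0], [-0.0, 0.0, -1.0]]
contact_force: [-0.3, -0.2, 0.6]
gripper_width: 0.0001
```

Request:
send_rows --offset '[[1,0.77,0],[1,0.77,0],[1,0.77,0],[1,0.77,0],[1,0.77,0]]' --delta_rot '[[0,0,0],[0,0,0],[0,0,0],[0,0,0],[0,0,0]]'

```text
clock: 3.3
ee_pos: [0.4214, -0.1678, 0.4049]
tool_rot: [[-0.056, 0.998, 0.0], [0.998, 0.056, -0.0], [-0.0, 0.0, -1.0]]
contact_force: [0.4, -0.2, -0.6]
gripper_width: -0.0001
```

Request:
send_rows --offset '[[1,0.77,0.8],[1,0.77,0.8],[1,0.77,0.8],[1,0.77,0.8],[1,0.77,0.8]]' --delta_rot '[[0,0,0],[0,0,0],[0,0,0],[0,0,0],[0,0,0]]'

```text
clock: 3.8
ee_pos: [0.4923, -0.0634, 0.3242]
tool_rot: [[-0.056, 0.998, 0.0], [0.998, 0.056, -0.0], [-0.0, 0.0, -1.0]]
contact_force: [-0.1, 0.1, -0.7]
gripper_width: 0.0002
```

```bash
python3 - <<'E'
from h import *
s=bot.observe(); print(s["ee_pos"],s["joint_pos"].round(2))
im=bot.capture("wrist"); C=cam("wrist",s)
O=np.array([.5851,-.0346]); t=.0593; X=np.array([.9982,.0593]); Y=np.array([-.0593,.9982])
P=lambda x,y,z:[*(O+x*X+y*Y),z]
v=im.copy()
for z,pts in ((.06,[(-.07,-.19),(-.07,.19),(.05,.19),(.05,-.19)]),):
    q=proj(C,[P(x,y,z) for x,y in pts]); cv2.polylines(v,[q.astype(np.int32)],True,(0,0,255),1)
pc=[[.5308,-.1356,.066],[.6124,-.1367,.066],[.6145,.0224,.066],[.5329,.0235,.066]]
cv2.polylines(v,[proj(C,pc).astype(np.int32)],True,(255,0,0),1)
# fingertip shut
tip=s["ee_pos"]+s["tool_rot"]@[0,0,.173]; print("tip",tip); cv2.circle(v,tuple(int(a) for a in proj(C,[tip])[0]),4,(0,255,0),1)
cv2.imwrite("pics/w1r.png",im); cv2.imwrite("pics/w1.png",v)
E
```

```text
[ 0.49234058 -0.06338408  0.32418232] [-0.26 -0.03 -0.14  1.46 -0.    1.25]
tip [ 0.49241034 -0.06341715  0.15118234]
```

View pics/w1.png

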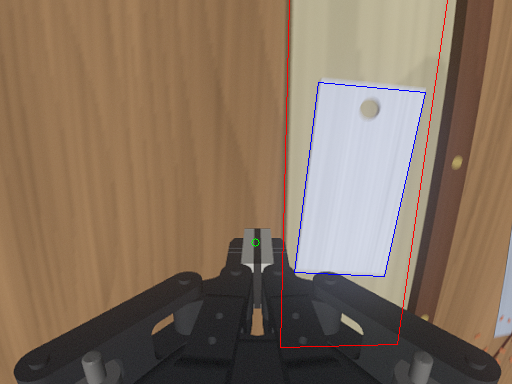

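The wrist view agrees with the estimates. The plate outline matches, the hole is at (370,108), the near ledge edge is at u≈287 and the fence foot runs from about (455,0) to (412,310). The tip is beside the plate's middle. Next I go down and push towards the fence.

Request:
send_rows --offset '[[0,0,1],[0,0,1],[0,0,1],[0,0,1],[0,0,0.35]]' --delta_rot '[[0,0,0],[0,0,0],[0,0,0],[0,0,0],[0,0,0]]'

```text
clock: 4.35
ee_pos: [0.4908, -0.0641, 0.2354]
tool_rot: [[-0.057, 0.998, -0.004], [0.998, 0.057, 0.001], [0.001, -0.004, -1.0]]
contact_force: [-0.9, 0.2, 0.8]
gripper_width: -0.0001
```

Request:
send_rows --offset '[[0,0.3,0],[0,0.3,0],[0,0.3,0],[0,0.3,0],[0,0.3,0]]' --delta_rot '[[0,0,0],[0,0,0],[0,0,0],[0,0,0],[0,0,0]]'

```text
clock: 4.85
ee_pos: [0.5229, -0.0626, 0.2386]
tool_rot: [[-0.059, 0.998, 0.002], [0.998, 0.059, -0.0], [-0.0, 0.002, -1.0]]
contact_force: [0.4, -0.6, -1.1]
gripper_width: -0.0005
```

```bash
python3 - <<'E'
from h import *
s=bot.observe(); print(s["ee_pos"]+s["tool_rot"]@[0,0,.173],s["contact_force"])
im=bot.capture("wrist"); cv2.imwrite("pics/w2.png",im)
E
```

```text
[ 0.52316565 -0.06267661  0.06560388] [ 0.41931898 -0.5939953  -1.12095697]
```

View pics/w2.png

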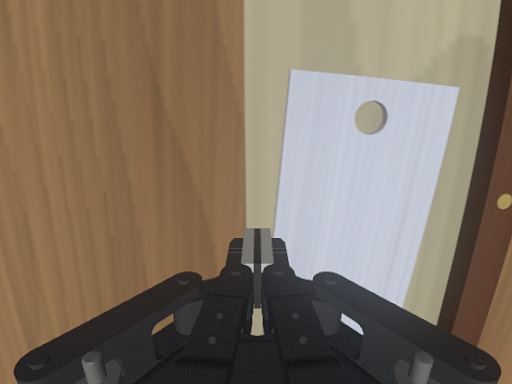

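The tip at (257,240) is right at the plate's near edge (u≈273), but at 65.6 mm it is slightly high. I back off a little, lower it and then push.

Request:
send_rows --offset '[[0,-0.4,0],[0,0,0.14],[0,0,0],[0,0.2,0],[0,0.2,0]]' --delta_rot '[[0,0,0],[0,0,0],[0,0,0],[0,0,0],[0,0,0]]'

```text
clock: 5.4
ee_pos: [0.522, -0.0626, 0.2349]
tool_rot: [[-0.059, 0.998, 0.0], [0.998, 0.059, -0.0], [-0.0, 0.0, -1.0]]
contact_force: [0.6, 0.2, 0.0]
gripper_width: -0.0001
```

Request:
send_rows --offset '[[0,0.15,0],[0,0.15,0],[0,0.15,0],[0,0.15,0],[0,0.15,0]]' --delta_rot '[[0,0,0],[0,0,0],[0,0,0],[0,0,0],[0,0,0]]'

```text
clock: 5.9
ee_pos: [0.537, -0.0617, 0.2349]
tool_rot: [[-0.059, 0.998, -0.0], [0.998, 0.059, -0.0], [-0.0, -0.0, -1.0]]
contact_force: [-2.9, -0.4, 1.6]
gripper_width: -0.0001
```

```bash
python3 - <<'E'
from h import *
s=bot.observe(); print(s["ee_pos"]+s["tool_rot"]@[0,0,.173],s["contact_force"])
im=bot.capture("wrist"); cv2.imwrite("pics/w3.png",im)
E
```

```text
[ 0.53688754 -0.06171201  0.06193935] [-2.87206036 -0.39767797  1.61174815]
```

View pics/w3.png

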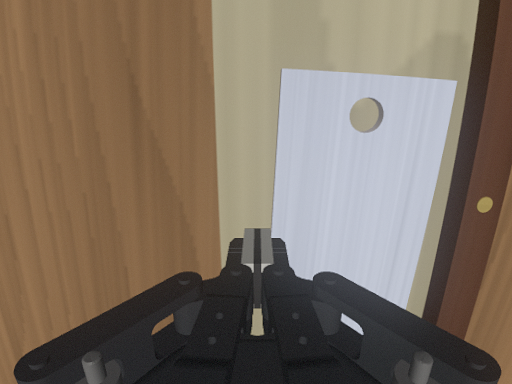

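The plate moves in front of the tip with about 3 N. Its far edge is still some 10 to 15 px from the fence foot, so I keep going slowly and watch the force.

Request:
send_rows --offset '[[0,0.12,0],[0,0.12,0],[0,0.12,0],[0,0.12,0],[0,0.12,0]]' --delta_rot '[[0,0,0],[0,0,0],[0,0,0],[0,0,0],[0,0,0]]'

```text
clock: 6.45
ee_pos: [0.5489, -0.0609, 0.2349]
tool_rot: [[-0.059, 0.998, -0.0], [0.998, 0.059, 0.0], [0.0, -0.0, -1.0]]
contact_force: [-3.2, -0.5, 1.7]
gripper_width: 0.0001
```

Request:
send_rows --offset '[[0,0.05,0],[0,0.05,0],[0,0,0]]' --delta_rot '[[0,0,0],[0,0,0],[0,0,0]]'

```text
clock: 6.75
ee_pos: [0.5503, -0.061, 0.2348]
tool_rot: [[-0.059, 0.998, -0.002], [0.998, 0.059, -0.001], [-0.001, -0.002, -1.0]]
contact_force: [-5.4, 0.0, 2.4]
gripper_width: -0.0003
```

Request:
send_rows --offset '[[0,0.05,0],[0,0.05,0],[0,0,0]]' --delta_rot '[[0,0,0],[0,0,0],[0,0,0]]'

```text
clock: 7.05
ee_pos: [0.5512, -0.061, 0.2348]
tool_rot: [[-0.059, 0.998, -0.005], [0.998, 0.059, -0.001], [-0.001, -0.005, -1.0]]
contact_force: [-8.9, -2.0, 6.0]
gripper_width: -0.0002
```

Request:
send_rows --offset '[[0,0.1,0],[0,0.1,0],[0,0,0]]' --delta_rot '[[0,0,0],[0,0,0],[0,0,0]]'

```text
clock: 7.35
ee_pos: [0.5529, -0.0608, 0.2347]
tool_rot: [[-0.059, 0.998, -0.013], [0.998, 0.059, -0.002], [-0.001, -0.013, -1.0]]
contact_force: [-17.2, -2.9, 10.7]
gripper_width: -0.0
```

```bash
python3 - <<'E'
from h import *
im=bot.capture("wrist"); cv2.imwrite("pics/w4.png",im)
im=bot.capture("top"); cv2.imwrite("pics/t4.png",im)
E
```

```text
(no output)
```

View pics/w4.png

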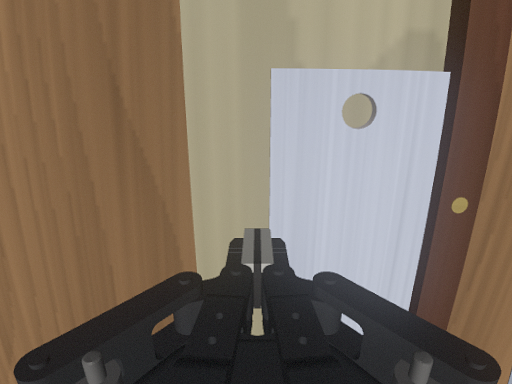

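The plate's far edge now touches the fence foot along its whole length, from (448,73) to (412,305), and the force rises as it should. I retract, go round to the right-hand end and set up the push along the fence.

Request:
send_rows --offset '[[0,-0.75,0],[0,-0.75,0],[-0.75,0,-0.75],[-1,0,0],[-1,0,0]]' --delta_rot '[[0,0,0],[0,0,0],[0,0,0],[0,0,0],[0,0,0]]'

```text
clock: 7.95
ee_pos: [0.5311, -0.1176, 0.2508]
tool_rot: [[-0.061, 0.998, 0.004], [0.998, 0.061, -0.0], [-0.0, 0.004, -1.0]]
contact_force: [0.2, 0.1, -0.7]
gripper_width: -0.0001
```

Request:
send_rows --offset '[[-1,0,0],[-1,0,0],[-1,0.5,0],[0,1,0],[0,1,0]]' --delta_rot '[[0,0,0],[0,0,0],[0,0,0],[0,0,0],[0,0,0]]'

```text
clock: 8.45
ee_pos: [0.5848, -0.175, 0.25]
tool_rot: [[-0.058, 0.998, 0.003], [0.998, 0.058, 0.0], [0.0, 0.003, -1.0]]
contact_force: [-0.8, 0.8, -0.2]
gripper_width: -0.0004
```

Request:
send_rows --offset '[[0,1,0],[0,0,0.3],[0,0,0.4],[0,0,0]]' --delta_rot '[[0,0,0],[0,0,0],[0,0,0],[0,0,0]]'

```text
clock: 8.85
ee_pos: [0.6028, -0.1727, 0.2341]
tool_rot: [[-0.059, 0.998, -0.002], [0.998, 0.059, 0.001], [0.001, -0.002, -1.0]]
contact_force: [0.1, 0.3, -1.1]
gripper_width: 0.0003
```

```bash
cat > t.py <<'E'
from h import *
import sys
s=bot.observe(); t=s["ee_pos"]+s["tool_rot"]@[0,0,.173]
O=np.array([.5851,-.0346]); X=np.array([.9982,.0593]); Y=np.array([-.0593,.9982])
L=lambda p:((np.array(p)[...,:2]-O)@np.c_[X,Y]).round(4)
print("clock",s["clock"],"tip ledge",L(t),"z",t[2],"F",s["contact_force"].round(1))
im=bot.capture("wrist"); cv2.imwrite(f"pics/w{sys.argv[1]}.png",im)
im=bot.capture("top"); cv2.imwrite(f"pics/t{sys.argv[1]}.png",im)
h=cv2.cvtColor(im,cv2.COLOR_BGR2HSV); m=(h[...,1]<50)&(h[...,2]>190); m[:110]=0;m[200:]=0;m[:,:120]=0;m[:,360:]=0
w=toworld(cam("top"),quad(m),.066); r=cv2.boxPoints(cv2.minAreaRect(w[:,:2].astype(np.float32)))
print("plate box ledge",L(r).tolist(),L(r).mean(0))
E
python3 t.py 5
```

```text
clock 8.85 tip ledge [ 0.0091 -0.1387] z 0.061097894577501116 F [ 0.1  0.3 -1.1]
plate box ledge [[-0.0295, 0.0611], [-0.0293, -0.1], [0.0516, -0.0999], [0.0515, 0.0612]] [ 0.011075 -0.0194  ]
```

View pics/w5.png

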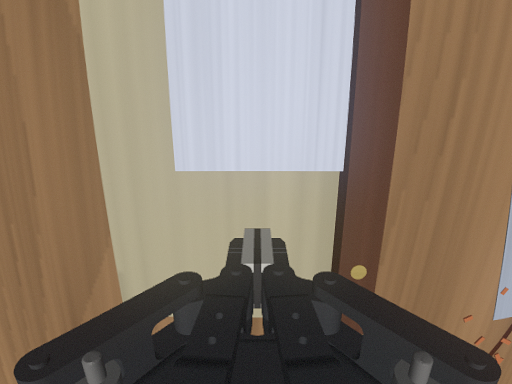

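The plate sits flush with its tail edge at v≈170, and the tip is centred behind it. I push about 200 mm along the fence in stages.

Request:
send_rows --offset '[[0.5,0,-0.04],[0.5,0,0],[0.3,0,0],[0.3,0,0],[0.3,0,0]]' --delta_rot '[[0,0,0],[0,0,0],[0,0,0],[0,0,0],[0,0,0]]'

```text
clock: 9.45
ee_pos: [0.6012, -0.1347, 0.237]
tool_rot: [[-0.06, 0.998, 0.0], [0.998, 0.06, -0.002], [-0.002, 0.0, -1.0]]
contact_force: [-1.0, -2.3, 0.1]
gripper_width: -0.0001
```

Request:
send_rows --offset '[[0.3,0,0],[0.3,0,0],[0.3,0,0],[0.3,0,0],[0.3,0,0]]' --delta_rot '[[0,0,0],[0,0,0],[0,0,0],[0,0,0],[0,0,0]]'

```text
clock: 9.95
ee_pos: [0.5995, -0.1048, 0.2369]
tool_rot: [[-0.059, 0.998, 0.0], [0.998, 0.059, -0.001], [-0.001, 0.0, -1.0]]
contact_force: [-0.5, -2.7, 0.7]
gripper_width: 0.0003
```

Request:
send_rows --offset '[[0.3,0,0],[0.3,0,0],[0.3,0,0],[0.3,0,0],[0.3,0,0]]' --delta_rot '[[0,0,0],[0,0,0],[0,0,0],[0,0,0],[0,0,0]]'

```text
clock: 10.45
ee_pos: [0.5977, -0.0747, 0.2369]
tool_rot: [[-0.059, 0.998, 0.0], [0.998, 0.059, -0.0], [-0.0, 0.0, -1.0]]
contact_force: [-0.5, -3.3, 2.6]
gripper_width: -0.0001
```

```bash
python3 t.py 6
```

```text
clock 10.45 tip ledge [ 0.0103 -0.0408] z 0.06389570518243495 F [-0.5 -3.3  2.6]
plate box ledge [[-0.0293, 0.1291], [-0.0294, 0.0144], [0.0514, 0.0144], [0.0515, 0.1291]] [0.01105 0.07175]
```

View pics/w6.png

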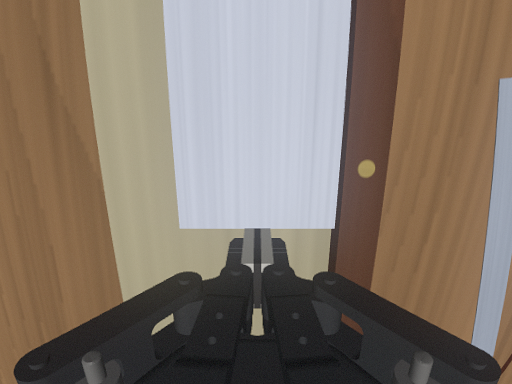

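The plate slides along flush. The lead is at y = 129 mm, so about 102 mm remain. I also lower the tip 1 mm.

Request:
send_rows --offset '[[0.3,0,0.05],[0.3,0,0],[0.3,0,0],[0.3,0,0],[0.3,0,0]]' --delta_rot '[[0,0,0],[0,0,0],[0,0,0],[0,0,0],[0,0,0]]'

```text
clock: 11.05
ee_pos: [0.596, -0.0462, 0.2367]
tool_rot: [[-0.058, 0.998, 0.001], [0.998, 0.058, -0.004], [-0.004, 0.0, -1.0]]
contact_force: [-2.1, -6.6, 4.9]
gripper_width: 0.0002
```

Request:
send_rows --offset '[[0.3,0,0],[0.3,0,0],[0.3,0,0],[0.3,0,0],[0.3,0,0]]' --delta_rot '[[0,0,0],[0,0,0],[0,0,0],[0,0,0],[0,0,0]]'

```text
clock: 11.55
ee_pos: [0.5942, -0.0162, 0.2367]
tool_rot: [[-0.058, 0.998, 0.001], [0.998, 0.058, -0.004], [-0.004, 0.001, -1.0]]
contact_force: [-0.8, -6.7, 5.2]
gripper_width: -0.0001
```

Request:
send_rows --offset '[[0.3,0,0],[0.3,0,0],[0.3,0,0],[0.2,0,0],[0,0,0]]' --delta_rot '[[0,0,0],[0,0,0],[0,0,0],[0,0,0],[0,0,0]]'

```text
clock: 12.05
ee_pos: [0.5929, 0.0064, 0.2367]
tool_rot: [[-0.059, 0.998, 0.001], [0.998, 0.059, -0.003], [-0.003, 0.001, -1.0]]
contact_force: [-0.5, -5.1, 5.5]
gripper_width: 0.0001
```

```bash
python3 t.py 7
```

```text
clock 12.05 tip ledge [0.0103 0.04  ] z 0.06370739653805749 F [-0.5 -5.1  5.5]
plate box ledge [[-0.0272, 0.2095], [-0.0301, 0.1373], [0.0513, 0.1341], [0.0542, 0.2063]] [0.01205 0.1718 ]
```

View pics/t7.png

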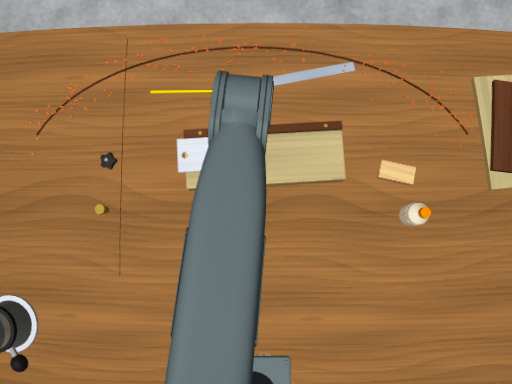

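The plate's end sticks out past the ledge's left end, with the hole at (184,155). The lead is at about 208 mm and the target is 231 mm. I push the last 22 mm and then look with the arm backed off.

Request:
send_rows --offset '[[0.25,0,0],[0.25,0,0],[0.25,0,0],[0.25,0,0],[0.1,0,0]]' --delta_rot '[[0,0,0],[0,0,0],[0,0,0],[0,0,0],[0,0,0]]'

```text
clock: 12.65
ee_pos: [0.5916, 0.028, 0.2368]
tool_rot: [[-0.059, 0.998, 0.001], [0.998, 0.059, -0.004], [-0.004, 0.001, -1.0]]
contact_force: [-1.3, -7.2, 5.4]
gripper_width: -0.0001
```

Request:
send_rows --offset '[[0,0,0],[-0.5,0,0],[-0.5,0,-0.5],[-1,0,-1],[-1,0,-1]]' --delta_rot '[[0,0,0],[0,0,0],[0,0,0],[0,0,0],[0,0,0]]'

```text
clock: 13.15
ee_pos: [0.5947, -0.0315, 0.2855]
tool_rot: [[-0.06, 0.998, -0.002], [0.998, 0.06, 0.002], [0.002, -0.002, -1.0]]
contact_force: [0.7, -0.2, 0.1]
gripper_width: -0.0
```

Request:
send_rows --offset '[[-1,0,-1],[-1,0,-1],[-1,0,-1],[-1,0,0],[-1,0,0]]' --delta_rot '[[0,0,0],[0,0,0],[0,0,0],[0,0,0],[0,0,0]]'

```text
clock: 13.65
ee_pos: [0.6012, -0.1321, 0.3472]
tool_rot: [[-0.059, 0.998, 0.002], [0.998, 0.059, 0.001], [0.001, 0.002, -1.0]]
contact_force: [-0.6, 0.2, -1.0]
gripper_width: -0.0001
```

```bash
python3 t.py 8
```

```text
clock 13.65 tip ledge [ 0.0108 -0.0981] z 0.17418082000019983 F [-0.6  0.2 -1. ]
plate box ledge [[-0.0285, 0.2296], [-0.029, 0.0691], [0.0513, 0.0688], [0.0519, 0.2294]] [0.011425 0.149225]
```

View pics/t8.png

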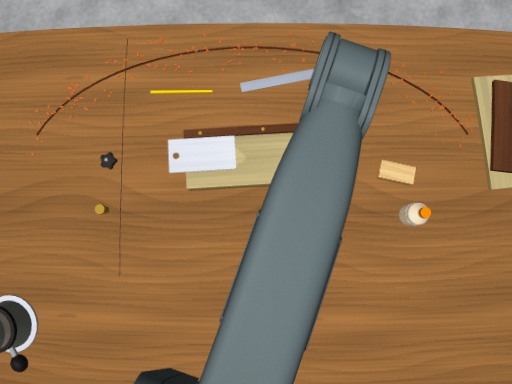

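View pics/w8.png

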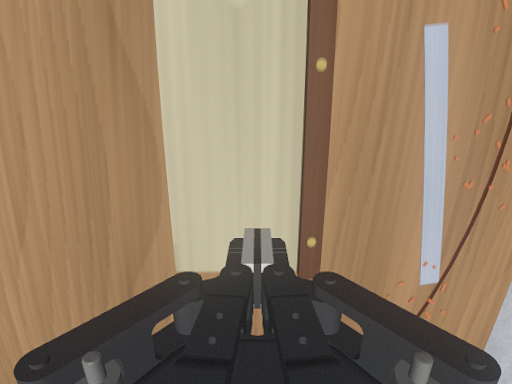

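The plate is flush, 0.2° askew, with its hole at (176,155) clear of the ledge. The lead is at y ≈ 230 mm, so it overhangs by about 40 mm. The bystanders are unmoved and the arm is clear.

```bash
python3 -c "
from rig import bot
print(bot.observe()['qd'].round(3)); print(bot.sign_off())"
```

```text
[ 0.037 -0.009 -0.022  0.014  0.03   0.022]
the job is handed in; nothing more can be done
None
```

I pushed the plate with closed fingers, first back against the fence and then along it, about 170 mm in all. Then I backed the arm off and handed the job in at about 14 s of the 58 s allowed. `sign_off` reports no verdict, so the result rests on my own checks.

- **Overhang:** the last top-camera measurement puts the holed end at y ≈ 0.2295 m in the ledge's frame, about 40 mm past the ledge's end. The allowed range is 0.217 to 0.245 m. The ledge's end itself measured about 2 mm short of its given position, within calibration error.
- **Fence:** plate x came out at about 0.011 m against 0.010 m for perfectly flush, and it is about 0.2° askew. No gap shows in the picture.
- **Surroundings:** the bystanders look unmoved. The fingertips were about 110 mm above the ledge with about 1 N at the wrist, and the highest force I saw was about 20 N.
- **Not checked up close:** the final wrist picture did not show the plate. The final check therefore rests on the top camera alone, and I did not measure tilt or height directly.
- **Left unexplained:** during the last stage of the push, the wrist read about 5 N upward. The tip may have brushed the ledge. The plate still moved as expected.

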